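# Lock the reed-plate press and ratchet it four clicks

### The job

Lock the reed-plate press: swing the steel hasp over onto the lid so that it lies flat over the catch. Then pull the ratchet lever round by its knob, away from its rest, feeling for the clicks, and stop in the fourth one: a fifth click would crush the reeds. The lever springs back if let go, so finish still holding the knob there, and leave everything else on the desk where it is.

Things in the scene. Friction and masses are not known exactly. Their poses are not given: they have to be found in the camera images.
- hasp (a joint): The hasp's angle in rad: 0 = flat on the lid over the catch (fully home), 1.57 = standing straight up, more (to 2.4) = leaning outward off the press. It starts open, between 1.7 and 2.3; its stiff hinge keeps it where it is left, and a few newtons near its free end move it.
- hasp_hinge (a point): Middle of the hasp's level hinge, 64 mm above the desk, at the press's +y end. Axes are the press's: z up, x along the hinge. The closed hasp reaches from here along -y over the lid (its top 59 mm above the desk); opening, its end rises and goes over towards +y. The hasp is a flat steel strap 24 mm wide, 4 mm thick, 85 mm long, with a slot for the catch, centred 37 mm from the hinge.
- hasp_end (a point): Middle of the hasp strap's free end, 85 mm from its hinge.
- catch_top (a point): Top of the catch, a thin upright steel lug 5 mm by 14 mm that stands on the fixed closed lid (130 mm by 100 mm, aluminium), 76 mm above the desk; it shows 11 mm through the slot of the closed hasp. (A fixed cast-iron bench vise, 120 mm tall, stands on the -y side, 0.34 m from the middle of the press.)
- lever_pivot (a point): Top of the lever's hub, on its vertical axis, 50 mm above the desk. Axes are the press's, z up. The lever is a flat steel arm (top 49 mm above the desk) that swings level about this axis, the knob 100 mm out. It starts at its rest stop, pointing roughly along the press's -x; advancing is counter-clockwise seen from above, against a spring, and takes 2 to 9 N at the knob.
- knob: The lever's black knob, an upright cylinder 18 mm across, 40 mm tall, spinning freely about its axis; origin at its centre, 73 mm above the desk. After free travel the pull rises (first pin), falls below the free pull beyond the pin's top, then jumps above it again by 3 to 5 N as the plunger drops into the gap behind the pin: click one. Then so on; clicks are roughly 20 mm apart at the knob.
- first_pin (a point): Top of the first of seven upright steel pins, 7 mm across, tops 35 mm above the desk, in an arc 50 mm from the lever's axis on a brass plate under the lever. A spring plunger under the lever rides over them. The plate is set at a different turn each time, so the knob's free travel before the first pin is 5 to 35 mm. The lever ends a little after six clicks.
- cover_plate: Bystander, leave alone: chrome cover plate, 30 by 105 mm, 11 mm high, lying flat. Origin under its centre.
- reed_plate: Bystander, leave alone: brass reed plate, 30 by 108 mm, 3 mm thick. Origin under its centre.
- screwdriver: Bystander, leave alone: jeweller's screwdriver, 130 mm long, 12 mm blue handle. Origin under its middle.
- screw_tin: Bystander, leave alone: squat round tin of brass screws, 64 mm across, 28 mm high. Origin under its centre.
- spare_comb: Bystander, leave alone: wooden comb, 28 by 105 mm, 7 mm thick. Origin under its centre.
- needle_file: Bystander, leave alone: needle file with wooden handle, 135 mm long, 12 mm high. Origin under its middle.

How it is judged:
By the outcome, as a careful person would: the job done as asked, in the order asked, and still so for the second after the job is handed in, while the arm keeps its last pose, push and grip.
It also fails if it takes over 72 s, if anything falls off the work surface, if the arm or the gripper's body presses on something with over 40 N, if the wrist force passes 120 N, or if a joint passes its speed limit or range.

### The arm

A 6-joint arm with a two-finger parallel gripper is mounted at the origin on the work surface. World frame = base frame: x ahead of the robot, y to its left, z up, the work surface at z = 0. Lengths are in m, angles in rad, forces in N, time in s.
With the tool pointing down it reaches from about 0.375 to 0.9 m from the base axis. Payload 3.1 kg.
Tool frame: the origin (TCP) lies midway between the tips of the shut fingers; the grasp point (between the pads) lies 19 mm behind it (manip.grasp_offset is the distance from the TCP to the grasp point, in m); z points along the fingers, y is the line along which they close (so a half turn about z gives the same grasp; the last joint's range is limited). The gripper opens to 85 mm and grips with 20 to 120 N. Pads are 22 mm wide; open, the fingers measure 114 mm over their backs; the gripper's body (76 mm by 85 mm) begins 54 mm behind the grasp point. The pads swing forward as they close: fully open they stand 13 mm farther back than shut.
Start: joints at [1.01, 0.527, 1.433, -0, 1.181, -0.178], TCP at [0.233, 0.58, 0.231] pointing down, gripper open.
Joint ranges: [-3.08, 3.08], [-0.75, 2.2], [0.22, 2.44], [-1.43, 4.57], [0, 2.65], [-2.85, 2.85]. Speed limits (rad/s): [2.79, 2.79, 3.14, 3.14, 3.14, 3.14].

### API

Orientations are given as a unit quaternion [x, y, z, w].
In Python, from station import sensors, cams, order, manip gives the robot as it stands.
- The arm moves only by the tool move_arm, never from a script. Its argument "targets" is a list of rows, each an object of numbers: "dx", "dy", "dz": the shift along the world's x, y, z normalised to -1 to 1, where 1 is 25 mm; "rx", "ry", "rz": the turn, a rotation vector about the world's x, y, z normalised to -1 to 1, where 1 is 30 degrees. A call has exactly 10 rows; each row shifts and turns the commanded pose from where the row before left it; what a row does not reach is not made up. A row lasts 1/8 s, in which the tool goes at most 62.5 mm and 10.7 degrees, less where a joint would pass 70% of its speed; a pose out of reach is approached as far as the arm can. A call with a number of a shift or a turn outside -1 to 1 is refused whole. A call with a gripper value outside its range is refused whole. "claw" is the opening in per cent of the stroke, from 0 (shut) to 100 (fully open), set as the call begins (left out, the last holds). The fingers move at their own pace and stop on an object; "newtons" is the grip in N (left out, the last holds). Time passes only in rows, so rows that do not move let the fingers close, or fill a call up. It gives the time, the measured TCP pose, the force, the opening and the grip force at its end, in the units of the state.
- sensors.sense(): the state, without advancing time (a new reading comes with each control period).
- cams.snapshot(name): name is "side" or "top"; returns the picture (400x640x3 uint8, red, green, blue); there is no depth.
- cams.camera_model(name): a dict with "fx", "fy", "cx", "cy" (pixels), "extrinsics" (4x4, takes a point from world to camera coordinates). Camera axes: x right, y down, z forward; pixel columns grow to the right and rows downward; lengths in m; the calibration is good to about 2 mm. A picture is of the moment at which its call begins. camera_model takes no time and is no camera call.
- order.sign_off(): hands the job in; it is judged then, once.
The state is a dict: "t": time; "q": joint angles; "qd": joint speeds; "tau": joint torques, N m; "tcp_pos": TCP position; "tool_rot": TCP orientation; "force": force on the tool from outside, world axes, zero at the start; "ft_torque": the same for the moment, N m; "finger_gap": opening from 0.0 (shut) to 1.0 (fully open); "gripper_force": force on a finger pad.
Only numpy, scipy, OpenCV 4.12 (cv2) and the standard library are available. Lean on these libraries where they do the work, as an engineer would, in place of code of your own. Each camera call takes 0.05 s, during which the arm holds its last target. There are 200 camera calls.

## Working session

There is one attempt and no reset: what is moved stays moved. The work goes in short steps, Python scripts to look and compute and a tool call to move; the robot and the scene stay as the last step left them, time stands still between calls to the robot, and variables do not carry over. Pictures are saved under pics/ and viewed, at most 10 in all, crops included, and the job is handed in when it is done.

Besides the shell and the picture viewer there is one more tool, called after "Emit:" as name([rows], argument=value, ...), one row to a line, values as JSON. move_arm: Moves the arm, as the interface text tells. Scaled input: -1 to 1 covers 25 mm each way for a shift and 30 degrees each way for a turn. Its arguments: {"type":"object","properties":{"targets":{"type":"array"},"claw":{"type":"number"},"newtons":{"type":"number"}},"required":["targets"]}

```bash
mkdir -p pics; cat > h.py <<'E'
import numpy as np, cv2
from station import sensors, cams, order, manip
def ray(n,u,v):
    m=cams.camera_model(n);E=np.array(m["extrinsics"]);R=E[:3,:3];t=E[:3,3]
    d=R.T@np.array([(u-m["cx"])/m["fx"],(v-m["cy"])/m["fy"],1]);return -R.T@t,d
def onz(n,u,v,z):
    c,d=ray(n,u,v);return c+d*(z-c[2])/d[2]
def proj(n,p):
    m=cams.camera_model(n);E=np.array(m["extrinsics"]);q=E[:3,:3]@np.array(p)+E[:3,3]
    return m["fx"]*q[0]/q[2]+m["cx"],m["fy"]*q[1]/q[2]+m["cy"]
def snap(n,f):
    a=cams.snapshot(n);cv2.imwrite("pics/"+f,a[:,:,::-1]);return a
E
python3 -c "
from h import *
snap('side','s0.png');snap('top','t0.png')
for n in('side','top'):print(n,ray(n,320,200),cams.camera_model(n)['fx'])
print(sensors.sense())"
```

```text
side (array([ 0.32154517, -0.58390774,  0.78359847]), array([ 0.2644412 ,  0.61643533, -0.74173045])) 365.73161568810394
top (array([0.32945641, 0.01924336, 1.31122381]), array([ 0.19694629, -0.0132407 , -0.98036084])) 475.3646268703098
{'t': 0.1, 'q': array([ 1.00949508e+00,  5.28374824e-01,  1.43379042e+00,  1.55489955e-06,
        1.18142849e+00, -1.78497380e-01]), 'qd': array([ 0.00058377, -0.00197737, -0.00288065, -0.00033657,  0.00110872,
       -0.00018764]), 'tau': array([ 1.05491217e-04, -4.43304741e+01, -1.78587198e+01, -2.04760181e-04,
        3.85168445e-03,  2.01220638e-05]), 'tcp_pos': array([0.23306569, 0.57920735, 0.23042533]), 'tool_rot': array([ 1.90235607e-01,  9.81737955e-01, -9.32607974e-04, -3.62387368e-04]), 'force': array([-1.01718208,  0.27090646,  0.29428822]), 'ft_torque': array([-0.02863031, -0.00660485, -0.01522521]), 'gripper_force': 0.0, 'finger_gap': 0.9989520608350358}
```

View pics/t0.png

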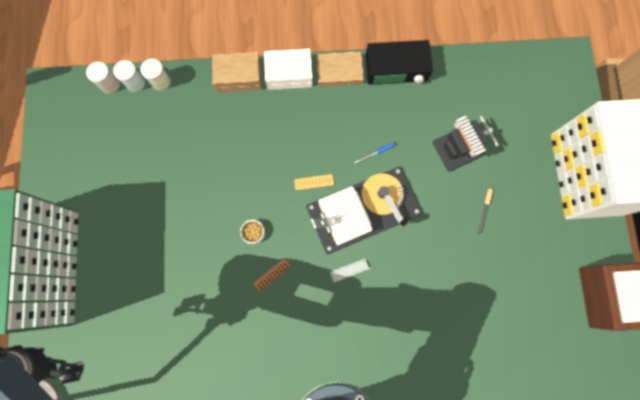

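View pics/s0.png

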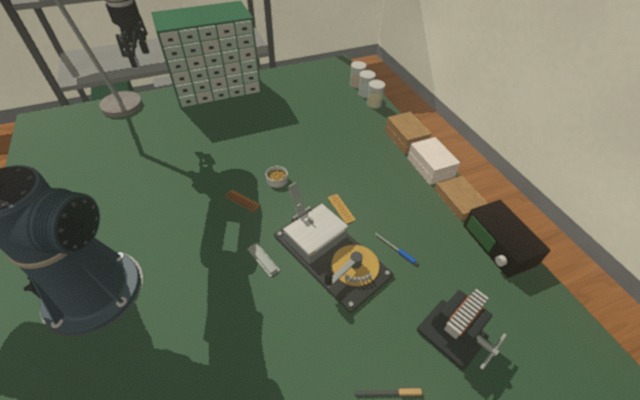

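The top view shows the hasp at about (320,225), the lid at (345,217), the lever hub at (384,192) and the knob at about (405,215). The side view shows the hasp leaning up at (297,195) and the knob at (332,280). I'll enlarge both.

```bash
python3 -c "
import cv2
t=cv2.imread('pics/t0.png')[155:265,290:440];s=cv2.imread('pics/s0.png')[170:315,260:410]
t=cv2.resize(t,None,fx=5,fy=5,interpolation=2);s=cv2.resize(s,None,fx=4,fy=4,interpolation=2)
cv2.imwrite('pics/t1.png',t);cv2.imwrite('pics/s1.png',s)"
```

```text
(no output)
```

View pics/t1.png

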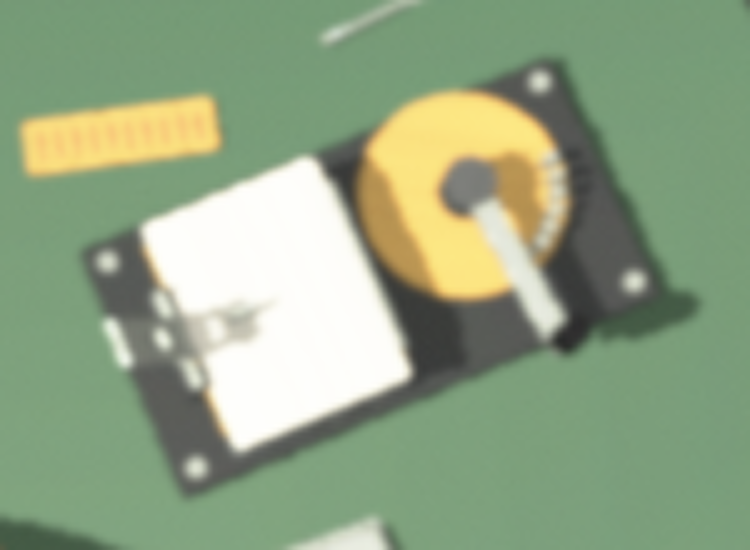

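View pics/s1.png

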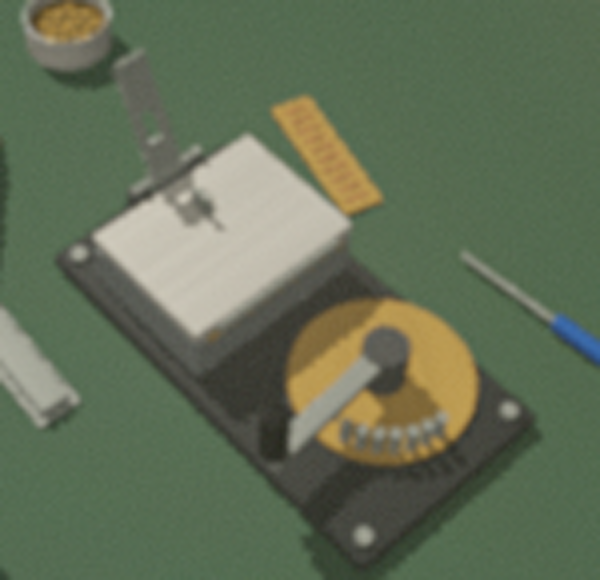

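The crops show, in full-image pixels: 
- Hub: top (383.8,192.2), side (356.7,256.3). 
- Knob: near side (328.7,273). 
- Hasp end: top (313.6,223.4), side (293,184.5). 
- Hinge: top (325.6,223), side (302.5,213).

```bash
cat >> h.py <<'E'
def tri(a,b):
    c1,d1=ray('top',*a);c2,d2=ray('side',*b)
    s=np.linalg.lstsq(np.c_[d1,-d2],c2-c1,rcond=None)[0]
    p,q=c1+d1*s[0],c2+d2*s[1];return (p+q)/2,np.linalg.norm(p-q)
E
python3 -c "
from h import *
np.set_printoptions(precision=4,suppress=True)
T=lambda u,v:(290+u/5,155+v/5)
S=lambda u,v:(260+u/4,170+v/4)
print('hub',onz('top',*T(469,186),.05),onz('side',*S(387,346),.05),tri(T(469,186),S(387,346)))
print('hinge',onz('top',*T(178,340),.064),onz('side',*S(168,175),.064))
print('end',tri(T(118,342),S(131,58)))
print('knobtop side',onz('side',*S(276,412),.093),'arm end top',onz('top',*T(552,328),.049))
print('knob black top',onz('top',*T(572,335),.08))
for n,p in dict(a=(107,262),b=(196,468),c=(634,282),d=(540,82)).items():print('screw',n,onz('top',*T(*p),.02))
for n,p in dict(a=(79,254),c=(364,535),d=(510,410)).items():print('screw side',n,onz('side',*S(*p),.02))
print('catch',tri(T(235,315),S(188,195)),onz('side',*S(188,195),.076))
print('pin1',onz('top',*T(545,240),.035),onz('side',*S(347,430),.035))
print('pins last',onz('top',*T(550,160),.035),onz('side',*S(440,418),.035))
"
```

```text
hub [ 0.5935 -0.1722  0.05  ] [ 0.5959 -0.174   0.05  ] (array([ 0.5952, -0.1728,  0.0481]), np.float64(0.0027693235893191848))
hinge [ 0.517  -0.0085  0.064 ] [ 0.5172 -0.013   0.064 ]
end (array([0.5072, 0.023 , 0.1401]), np.float64(0.0014743360879116091))
knobtop side [ 0.5054 -0.2139  0.093 ] arm end top [ 0.513  -0.2098  0.049 ]
knob black top [ 0.5042 -0.2143  0.08  ]
screw a [0.5695 0.0268 0.02  ]
screw b [ 0.453  -0.0146  0.02  ]
screw c [ 0.54   -0.2628  0.02  ]
screw d [ 0.6568 -0.222   0.02  ]
screw side a [ 0.4522 -0.0196  0.02  ]
screw side c [ 0.5397 -0.2658  0.02  ]
screw side d [ 0.6559 -0.2256  0.02  ]
catch (array([ 0.5243, -0.0388,  0.0713]), np.float64(0.006118024661124967)) [ 0.5198 -0.0423  0.076 ]
pin1 [ 0.5638 -0.2133  0.035 ] [ 0.5545 -0.2091  0.035 ]
pins last [ 0.6084 -0.2204  0.035 ] [ 0.6085 -0.2221  0.035 ]
```

Emit:
move_arm([
  {"dx": 0.5,"dy": -1,"rz": 0.14},
  {"dx": 0.5,"dy": -1,"rz": 0.14},
  {"dx": 0.5,"dy": -1,"rz": 0.14},
  {"dx": 0.5,"dy": -1,"rz": 0.14},
  {"dx": 0.5,"dy": -1,"rz": 0.14},
  {"dx": 0.5,"dy": -1,"rz": 0.14},
  {"dx": 0.5,"dy": -1,"rz": 0.14},
  {"dx": 0.5,"dy": -1,"rz": 0.14},
  {"dx": 0.5,"dy": -1,"rz": 0.14},
  {"dx": 0.5,"dy": -1,"rz": 0.14},
], claw=0, newtons=60)

```text
schema error: expected keys dx, dy, dz, rx, ry, rz
```

Emit:
move_arm([
  {"dx": 0.5,"dy": -1,"dz": -0.44},
  {"dx": 0.5,"dy": -1,"dz": -0.44},
  {"dx": 0.5,"dy": -1,"dz": -0.44},
  {"dx": 0.5,"dy": -1,"dz": -0.44},
  {"dx": 0.5,"dy": -1,"dz": -0.44},
  {"dx": 0.5,"dy": -1,"dz": -0.44},
  {"dx": 0.5,"dy": -1,"dz": -0.44},
  {"dx": 0.5,"dy": -1,"dz": -0.44},
  {"dx": 0.5,"dy": -1,"dz": -0.44},
  {"dx": 0.5,"dy": -1,"dz": -0.44},
])

```text
schema error: expected keys dx, dy, dz, rx, ry, rz
```

Emit:
move_arm([
  {"dx": 0.5,"dy": -1,"dz": 0,"rx": 0,"ry": 0,"rz": 0.14},
  {"dx": 0.5,"dy": -1,"dz": 0,"rx": 0,"ry": 0,"rz": 0.14},
  {"dx": 0.5,"dy": -1,"dz": 0,"rx": 0,"ry": 0,"rz": 0.14},
  {"dx": 0.5,"dy": -1,"dz": 0,"rx": 0,"ry": 0,"rz": 0.14},
  {"dx": 0.5,"dy": -1,"dz": 0,"rx": 0,"ry": 0,"rz": 0.14},
  {"dx": 0.5,"dy": -1,"dz": 0,"rx": 0,"ry": 0,"rz": 0.14},
  {"dx": 0.5,"dy": -1,"dz": 0,"rx": 0,"ry": 0,"rz": 0.14},
  {"dx": 0.5,"dy": -1,"dz": 0,"rx": 0,"ry": 0,"rz": 0.14},
  {"dx": 0.5,"dy": -1,"dz": 0,"rx": 0,"ry": 0,"rz": 0.14},
  {"dx": 0.5,"dy": -1,"dz": 0,"rx": 0,"ry": 0,"rz": 0.14},
], claw=0, newtons=60)

```text
t: 1.35
tcp_pos: [0.3585, 0.3288, 0.231]
tool_rot: [-0.175, 0.984, -0.0, -0.0]
force: [0.7, -0.1, 0.2]
finger_gap: 0.004
gripper_force: 0.0
```

Emit:
move_arm([
  {"dx": 0.5,"dy": -1,"dz": -0.44,"rx": 0,"ry": 0,"rz": 0},
  {"dx": 0.5,"dy": -1,"dz": -0.44,"rx": 0,"ry": 0,"rz": 0},
  {"dx": 0.5,"dy": -1,"dz": -0.44,"rx": 0,"ry": 0,"rz": 0},
  {"dx": 0.5,"dy": -1,"dz": -0.44,"rx": 0,"ry": 0,"rz": 0},
  {"dx": 0.5,"dy": -1,"dz": -0.44,"rx": 0,"ry": 0,"rz": 0},
  {"dx": 0.5,"dy": -1,"dz": -0.44,"rx": 0,"ry": 0,"rz": 0},
  {"dx": 0.5,"dy": -1,"dz": -0.44,"rx": 0,"ry": 0,"rz": 0},
  {"dx": 0.5,"dy": -1,"dz": -0.44,"rx": 0,"ry": 0,"rz": 0},
  {"dx": 0.5,"dy": -1,"dz": -0.44,"rx": 0,"ry": 0,"rz": 0},
  {"dx": 0.5,"dy": -1,"dz": -0.44,"rx": 0,"ry": 0,"rz": 0},
])

```text
t: 2.6
tcp_pos: [0.4836, 0.0789, 0.1207]
tool_rot: [-0.174, 0.985, 0.0, -0.0]
force: [0.6, -0.0, -0.0]
finger_gap: -0.002
gripper_force: 0.0
```

Emit:
move_arm([
  {"dx": 0.115,"dy": -0.325,"dz": 0.025,"rx": 0,"ry": 0,"rz": 0},
  {"dx": 0.115,"dy": -0.325,"dz": 0.025,"rx": 0,"ry": 0,"rz": 0},
  {"dx": 0.115,"dy": -0.325,"dz": 0.025,"rx": 0,"ry": 0,"rz": 0},
  {"dx": 0.115,"dy": -0.325,"dz": 0.025,"rx": 0,"ry": 0,"rz": 0},
  {"dx": 0.115,"dy": -0.325,"dz": 0.025,"rx": 0,"ry": 0,"rz": 0},
  {"dx": 0.115,"dy": -0.325,"dz": 0.025,"rx": 0,"ry": 0,"rz": 0},
  {"dx": 0.115,"dy": -0.325,"dz": 0.025,"rx": 0,"ry": 0,"rz": 0},
  {"dx": 0.115,"dy": -0.325,"dz": 0.025,"rx": 0,"ry": 0,"rz": 0},
  {"dx": 0.115,"dy": -0.325,"dz": 0.025,"rx": 0,"ry": 0,"rz": 0},
  {"dx": 0.115,"dy": -0.325,"dz": 0.025,"rx": 0,"ry": 0,"rz": 0},
])

```text
t: 3.85
tcp_pos: [0.5122, -0.002, 0.1274]
tool_rot: [-0.174, 0.985, 0.0, -0.0]
force: [-0.0, 1.8, -0.3]
finger_gap: 0.002
gripper_force: 0.5
```

Emit:
move_arm([
  {"dx": 0.092,"dy": -0.26,"dz": -0.02,"rx": 0,"ry": 0,"rz": 0},
  {"dx": 0.092,"dy": -0.26,"dz": -0.03,"rx": 0,"ry": 0,"rz": 0},
  {"dx": 0.092,"dy": -0.26,"dz": -0.04,"rx": 0,"ry": 0,"rz": 0},
  {"dx": 0.092,"dy": -0.26,"dz": -0.05,"rx": 0,"ry": 0,"rz": 0},
  {"dx": 0.092,"dy": -0.26,"dz": -0.06,"rx": 0,"ry": 0,"rz": 0},
  {"dx": 0.082,"dy": -0.23,"dz": -0.15,"rx": 0,"ry": 0,"rz": 0},
  {"dx": 0.082,"dy": -0.23,"dz": -0.17,"rx": 0,"ry": 0,"rz": 0},
  {"dx": 0.082,"dy": -0.23,"dz": -0.18,"rx": 0,"ry": 0,"rz": 0},
  {"dx": 0.082,"dy": -0.23,"dz": -0.2,"rx": 0,"ry": 0,"rz": 0},
  {"dx": 0.082,"dy": -0.23,"dz": -0.22,"rx": 0,"ry": 0,"rz": 0},
])

```text
t: 5.1
tcp_pos: [0.5341, -0.0632, 0.0992]
tool_rot: [-0.174, 0.985, -0.0, 0.0]
force: [-0.9, 0.6, 0.6]
finger_gap: -0.002
gripper_force: 0.4
```

Emit:
move_arm([
  {"dx": 0.03,"dy": -0.09,"dz": -0.16,"rx": 0,"ry": 0,"rz": 0},
  {"dx": 0.03,"dy": -0.09,"dz": -0.16,"rx": 0,"ry": 0,"rz": 0},
  {"dx": 0.03,"dy": -0.09,"dz": -0.16,"rx": 0,"ry": 0,"rz": 0},
  {"dx": 0.03,"dy": -0.09,"dz": -0.16,"rx": 0,"ry": 0,"rz": 0},
  {"dx": 0.02,"dy": -0.06,"dz": -0.16,"rx": 0,"ry": 0,"rz": 0},
  {"dx": 0.02,"dy": -0.06,"dz": -0.16,"rx": 0,"ry": 0,"rz": 0},
  {"dx": 0.02,"dy": -0.06,"dz": -0.16,"rx": 0,"ry": 0,"rz": 0},
  {"dx": 0.01,"dy": -0.03,"dz": -0.16,"rx": 0,"ry": 0,"rz": 0},
  {"dx": 0,"dy": 0,"dz": -0.16,"rx": 0,"ry": 0,"rz": 0},
  {"dx": 0,"dy": 0,"dz": -0.14,"rx": 0,"ry": 0,"rz": 0},
])

```text
t: 6.35
tcp_pos: [0.5391, -0.0772, 0.0633]
tool_rot: [-0.174, 0.985, -0.0, 0.001]
force: [-8.6, 2.6, 43.1]
finger_gap: 0.002
gripper_force: 21.3
```

```bash
python3 -c "
from h import *
t=snap('top','t2.png')[155:265,290:440];s=snap('side','s2.png')[170:315,260:410]
t=cv2.resize(t,(400,293),interpolation=2);s=cv2.resize(s,(400,387),interpolation=2)
p=np.zeros((387,800,3),np.uint8);p[:293,:400]=t;p[:,400:]=s
cv2.imwrite('pics/c2.png',p[:,:,::-1]);print(sensors.sense()['tcp_pos'],sensors.sense()['force'])"
```

```text
[ 0.53903531 -0.07719436  0.06383806] [-4.83753785  1.61900868 28.55255396]
```

View pics/c2.png

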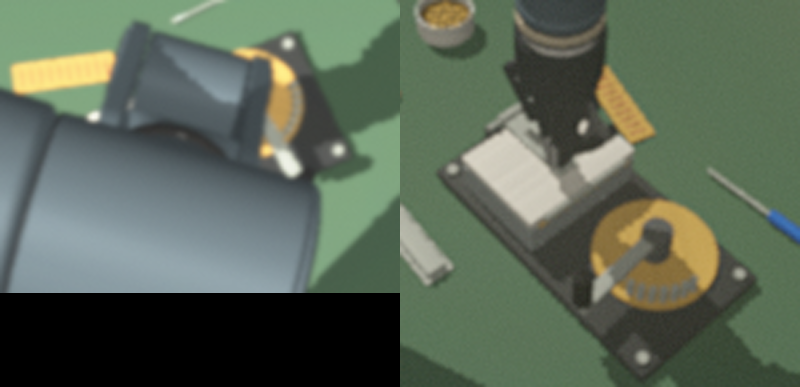

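The side view shows the tool at (575,150) pressing the strap onto the lid. The fingertips stopped at z = 63 mm with about 40 N. I'll back off towards the knob and look at the hasp.

Emit:
move_arm([
  {"dx": 0,"dy": 0,"dz": 0.3,"rx": 0,"ry": 0,"rz": 0},
  {"dx": 0,"dy": 0,"dz": 0.8,"rx": 0,"ry": 0,"rz": 0},
  {"dx": 0,"dy": 0,"dz": 1,"rx": 0,"ry": 0,"rz": 0},
  {"dx": 0,"dy": -0.4,"dz": 1,"rx": 0,"ry": 0,"rz": 0},
  {"dx": -0.2,"dy": -0.8,"dz": 0.7,"rx": 0,"ry": 0,"rz": 0.2},
  {"dx": -0.3,"dy": -0.9,"dz": 0,"rx": 0,"ry": 0,"rz": 0.2},
  {"dx": -0.3,"dy": -0.9,"dz": 0,"rx": 0,"ry": 0,"rz": 0.2},
  {"dx": -0.3,"dy": -0.9,"dz": 0,"rx": 0,"ry": 0,"rz": 0.2},
  {"dx": -0.26,"dy": -0.9,"dz": 0,"rx": 0,"ry": 0,"rz": 0.2},
  {"dx": 0,"dy": -0.7,"dz": 0,"rx": 0,"ry": 0,"rz": 0.2},
])

```text
t: 7.7
tcp_pos: [0.5233, -0.1707, 0.1474]
tool_rot: [-0.436, 0.899, -0.036, -0.036]
force: [-0.3, -0.3, 0.5]
finger_gap: 0.004
gripper_force: 0.0
```

```bash
python3 -c "
from h import *
t=snap('top','t3.png')[180:260,290:370];s=snap('side','s3.png')[170:270,260:360]
t=cv2.resize(t,(400,400),interpolation=2);s=cv2.resize(s,(400,400),interpolation=2)
cv2.imwrite('pics/c3.png',np.hstack([t,s])[:,:,::-1]);print(sensors.sense()['tcp_pos'],sensors.sense()['force'])
h=np.array([.517,-.011,.064]);yl=np.array([-.335,.942,0])
for th in(0,.1,.2):
  e=h-.085*np.cos(th)*yl+[0,0,.085*np.sin(th)-.007];a=proj('side',e);print(th,(a[0]-260)*4+400,(a[1]-170)*4)
"
```

```text
[ 0.52351702 -0.16883341  0.14694343] [-0.66823822 -0.3506161  -0.23792974]
0 655.3924812297407 259.68781241781267
0.1 655.251793047483 250.97067770082822
0.2 654.1741791179679 241.38501367817082
```

View pics/c3.png

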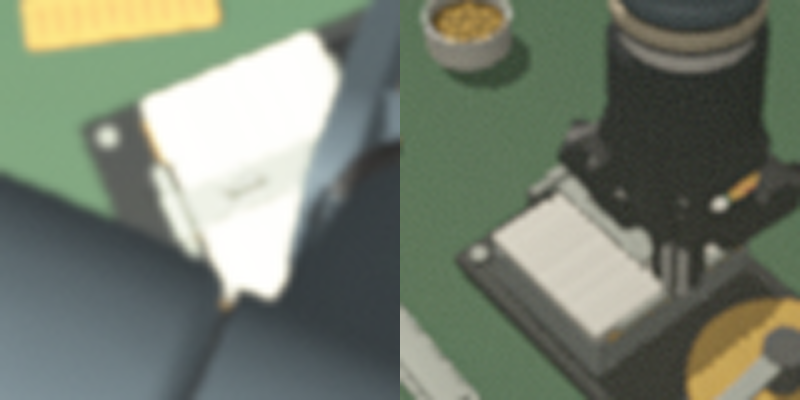

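The hasp lies across the lid in the top view, with the catch showing at (245,185), but its end is hidden. The tool also looks slightly tilted, so I'll check the joints.

```bash
python3 -c "
from h import *
from scipy.spatial.transform import Rotation as R
np.set_printoptions(precision=3,suppress=True)
s=sensors.sense();print(s['q'],s['qd'],s['tcp_pos'],R.from_quat(s['tool_rot']).as_matrix())"
```

```text
[-0.461  0.548  1.699 -0.129  0.887 -2.854] [-0.018 -0.009  0.006  0.019  0.016 -0.   ] [ 0.524 -0.169  0.147] [[-0.617 -0.786 -0.033]
 [-0.781  0.617 -0.095]
 [ 0.095 -0.032 -0.995]]
```

Joint 6 reached its limit, so I'll unwind by about half a turn, which gives the same grasp, and square up the tool.

Emit:
move_arm([
  {"dx": -0.1,"dy": -0.2,"dz": 0,"rx": 0.09,"ry": -0.03,"rz": -0.33},
  {"dx": -0.1,"dy": -0.2,"dz": 0,"rx": 0.09,"ry": -0.03,"rz": -0.33},
  {"dx": -0.1,"dy": -0.2,"dz": 0,"rx": 0,"ry": 0,"rz": -0.35},
  {"dx": -0.1,"dy": -0.2,"dz": 0,"rx": 0,"ry": 0,"rz": -0.35},
  {"dx": -0.1,"dy": -0.2,"dz": 0,"rx": 0,"ry": 0,"rz": -0.35},
  {"dx": -0.1,"dy": -0.2,"dz": 0,"rx": 0,"ry": 0,"rz": -0.35},
  {"dx": -0.1,"dy": -0.2,"dz": 0,"rx": 0,"ry": 0,"rz": -0.35},
  {"dx": -0.1,"dy": -0.2,"dz": 0,"rx": 0,"ry": 0,"rz": -0.35},
  {"dx": 0,"dy": -0.2,"dz": 0,"rx": 0,"ry": 0,"rz": -0.35},
  {"dx": 0,"dy": 0,"dz": 0,"rx": 0,"ry": 0,"rz": -0.35},
], claw=60)

```text
t: 9.05
tcp_pos: [0.5031, -0.2153, 0.1477]
tool_rot: [0.442, 0.897, 0.009, -0.001]
force: [-0.4, 0.6, 0.3]
finger_gap: 0.605
gripper_force: 0.0
```

```bash
python3 -c "
from h import *
from scipy.spatial.transform import Rotation as R
np.set_printoptions(precision=3,suppress=True)
t=snap('top','t4.png')[180:260,290:370];s=snap('side','s4.png')[190:290,260:360]
t=cv2.resize(t,(400,400),interpolation=2);s=cv2.resize(s,(400,400),interpolation=2)
cv2.imwrite('pics/c4.png',np.hstack([t,s])[:,:,::-1]);s=sensors.sense();print(s['q'],s['tcp_pos'],R.from_quat(s['tool_rot']).as_matrix())
"
```

```text
[-0.618  0.54   1.709  0.023  0.898 -1.293] [ 0.503 -0.215  0.148] [[-0.614  0.789  0.007]
 [ 0.789  0.614  0.017]
 [ 0.01   0.016 -1.   ]]
```

View pics/c4.png

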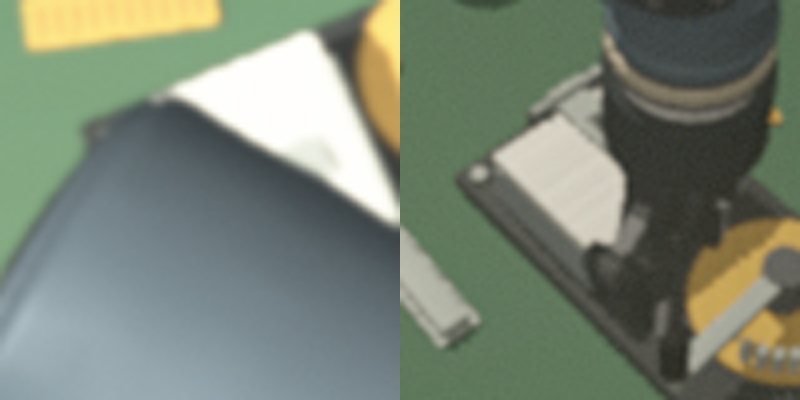

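The side view is still blocked by the gripper. I'll finish the turn while moving ahead to clear the line of sight, then check the hasp once before going on.

Emit:
move_arm([
  {"dx": 0.6,"dy": 0,"dz": 0,"rx": 0,"ry": 0,"rz": -0.25},
  {"dx": 0.6,"dy": 0,"dz": 0,"rx": 0,"ry": 0,"rz": -0.25},
  {"dx": 0.6,"dy": 0,"dz": 0,"rx": 0,"ry": 0,"rz": -0.25},
  {"dx": 0.6,"dy": 0,"dz": 0,"rx": 0,"ry": 0,"rz": -0.25},
  {"dx": 0.6,"dy": 0,"dz": 0,"rx": 0,"ry": 0,"rz": -0.25},
  {"dx": 0.6,"dy": 0,"dz": 0,"rx": 0,"ry": 0,"rz": -0.25},
  {"dx": 0.4,"dy": 0,"dz": 0,"rx": 0,"ry": 0,"rz": -0.25},
  {"dx": 0.2,"dy": 0,"dz": 0,"rx": 0,"ry": 0,"rz": -0.25},
  {"dx": 0,"dy": 0,"dz": 0,"rx": 0,"ry": 0,"rz": -0.25},
  {"dx": 0,"dy": 0,"dz": 0,"rx": 0,"ry": 0,"rz": -0.25},
])

```text
t: 10.4
tcp_pos: [0.6081, -0.2146, 0.1474]
tool_rot: [0.895, 0.445, 0.008, 0.005]
force: [-0.3, 0.1, -0.7]
finger_gap: 0.599
gripper_force: 0.0
```

```bash
python3 -c "
from h import *
from scipy.spatial.transform import Rotation as R
np.set_printoptions(precision=3,suppress=True)
s=snap('side','s5.png')[195:255,290:370]
s=cv2.resize(s,(800,600),interpolation=2)
cv2.imwrite('pics/c5.png',s[:,:,::-1]);s=sensors.sense();print(s['q'],s['tcp_pos'],R.from_quat(s['tool_rot']).as_matrix())
h=np.array([.517,-.011,.064]);yl=np.array([-.335,.942,0]);xl=np.array([.942,.335,0])
for th in(0,.05,.1):
  for x in(-.012,.012):
    e=h+x*xl-(.085*np.cos(th)+.005*np.sin(th))*yl+[0,0,.085*np.sin(th)-.005];a=proj('side',e);print(th,x,np.array([(a[0]-290)*10,(a[1]-195)*10]))
for x in(-.065,.065):
  a=proj('side',h+x*xl-.1*yl+[0,0,-.009]);print('lid',(a[0]-290)*10,(a[1]-195)*10)
a=proj('side',h-.037*yl+[0,0,.012]);print('catch',(a[0]-290)*10,(a[1]-195)*10)
"
```

```text
[-0.516  0.645  1.468  0.009  1.012  0.131] [ 0.608 -0.215  0.147] [[ 0.606  0.795  0.018]
 [ 0.795 -0.606 -0.002]
 [ 0.009  0.015 -1.   ]]
0 -0.012 [302.397 420.291]
0 0.012 [374.511 368.732]
0.05 -0.012 [303.069 410.293]
0.05 0.012 [375.434 358.67 ]
0.1 -0.012 [303.162 399.718]
0.1 0.012 [375.777 348.042]
lid 177.84445699582704 587.842287213544
lid 568.0594176864594 303.8558559036875
catch 210.96994203232612 236.84521118520962
```

View pics/c5.png

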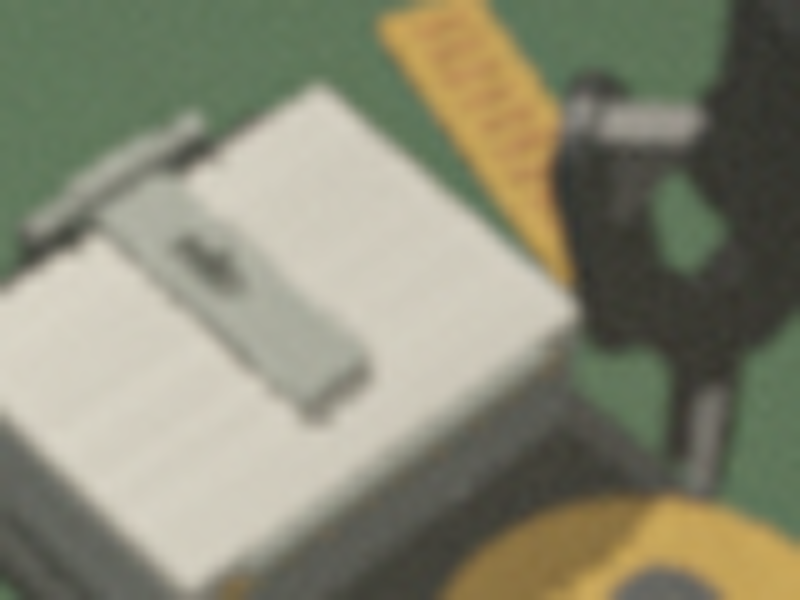

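The strap lies over the catch, but its end corners at (305,403) and (370,357) sit about 4 mm above the flat prediction, about 0.05 rad. That agrees with the 63 mm contact height, so I'll press it again near its end.

Emit:
move_arm([
  {"dx": -0.33,"dy": 0.65,"dz": 0,"rx": 0,"ry": 0,"rz": 0},
  {"dx": -0.33,"dy": 0.65,"dz": 0,"rx": 0,"ry": 0,"rz": 0},
  {"dx": -0.33,"dy": 0.65,"dz": 0,"rx": 0,"ry": 0,"rz": 0},
  {"dx": -0.33,"dy": 0.65,"dz": -0.1,"rx": 0,"ry": 0,"rz": 0},
  {"dx": -0.33,"dy": 0.65,"dz": -0.3,"rx": 0,"ry": 0,"rz": 0},
  {"dx": -0.33,"dy": 0.65,"dz": -0.4,"rx": 0,"ry": 0,"rz": 0},
  {"dx": -0.33,"dy": 0.65,"dz": -0.6,"rx": 0,"ry": 0,"rz": 0},
  {"dx": -0.33,"dy": 0.65,"dz": -0.6,"rx": 0,"ry": 0,"rz": 0},
  {"dx": 0,"dy": 0,"dz": -0.6,"rx": 0,"ry": 0,"rz": 0},
  {"dx": 0,"dy": 0,"dz": -0.3,"rx": 0,"ry": 0,"rz": 0},
], claw=0)

```text
t: 11.7
tcp_pos: [0.5424, -0.0847, 0.0742]
tool_rot: [0.895, 0.446, 0.007, 0.005]
force: [0.1, -0.4, 0.3]
finger_gap: -0.004
gripper_force: 0.0
```

Emit:
move_arm([
  {"dx": 0,"dy": 0,"dz": -0.1,"rx": 0,"ry": 0,"rz": 0},
  {"dx": 0,"dy": 0,"dz": -0.1,"rx": 0,"ry": 0,"rz": 0},
  {"dx": 0,"dy": 0,"dz": -0.1,"rx": 0,"ry": 0,"rz": 0},
  {"dx": 0,"dy": 0,"dz": -0.1,"rx": 0,"ry": 0,"rz": 0},
  {"dx": 0,"dy": 0,"dz": -0.05,"rx": 0,"ry": 0,"rz": 0},
  {"dx": 0,"dy": 0,"dz": -0.05,"rx": 0,"ry": 0,"rz": 0},
  {"dx": 0,"dy": 0,"dz": 0,"rx": 0,"ry": 0,"rz": 0},
  {"dx": 0,"dy": 0,"dz": 0,"rx": 0,"ry": 0,"rz": 0},
  {"dx": 0,"dy": 0,"dz": 0,"rx": 0,"ry": 0,"rz": 0},
  {"dx": 0,"dy": 0,"dz": 0,"rx": 0,"ry": 0,"rz": 0},
])

```text
t: 12.95
tcp_pos: [0.5426, -0.0849, 0.0645]
tool_rot: [0.895, 0.446, 0.008, 0.006]
force: [-2.5, 0.4, 12.1]
finger_gap: 0.001
gripper_force: 6.0
```

Contact is again at 64.5 mm. To tell a fingertip offset from a raised strap, I'll touch the bare fixed lid beside it, whose top should be at about 55 mm.

Emit:
move_arm([
  {"dx": 0,"dy": 0,"dz": 0.4,"rx": 0,"ry": 0,"rz": 0},
  {"dx": 0.5,"dy": 0.17,"dz": 0.2,"rx": 0,"ry": 0,"rz": 0},
  {"dx": 0.5,"dy": 0.17,"dz": 0,"rx": 0,"ry": 0,"rz": 0},
  {"dx": 0.5,"dy": 0.17,"dz": -0.2,"rx": 0,"ry": 0,"rz": 0},
  {"dx": 0,"dy": 0,"dz": -0.2,"rx": 0,"ry": 0,"rz": 0},
  {"dx": 0,"dy": 0,"dz": -0.2,"rx": 0,"ry": 0,"rz": 0},
  {"dx": 0,"dy": 0,"dz": -0.16,"rx": 0,"ry": 0,"rz": 0},
  {"dx": 0,"dy": 0,"dz": 0,"rx": 0,"ry": 0,"rz": 0},
  {"dx": 0,"dy": 0,"dz": 0,"rx": 0,"ry": 0,"rz": 0},
  {"dx": 0,"dy": 0,"dz": 0,"rx": 0,"ry": 0,"rz": 0},
])

```text
t: 14.2
tcp_pos: [0.5789, -0.0717, 0.0591]
tool_rot: [0.895, 0.445, 0.007, 0.004]
force: [-1.5, 1.2, 4.8]
finger_gap: -0.003
gripper_force: 2.8
```

The lid touches at 59.1 mm and the strap at 64.5 mm. The catch top at 76 mm minus the 11 mm showing gives 65 mm, so the 59 mm is the lid's top and the hasp is flat. Now to the knob.

Emit:
move_arm([
  {"dx": 0,"dy": 0,"dz": 0.8,"rx": 0,"ry": 0,"rz": 0},
  {"dx": 0,"dy": 0,"dz": 1,"rx": 0,"ry": 0,"rz": 0},
  {"dx": -0.2,"dy": -0.4,"dz": 0.8,"rx": 0,"ry": 0,"rz": 0},
  {"dx": -0.4,"dy": -0.8,"dz": 0,"rx": 0,"ry": 0,"rz": 0},
  {"dx": -0.4,"dy": -0.8,"dz": 0,"rx": 0,"ry": 0,"rz": 0},
  {"dx": -0.4,"dy": -0.8,"dz": 0,"rx": 0,"ry": 0,"rz": 0},
  {"dx": -0.4,"dy": -0.8,"dz": 0,"rx": 0,"ry": 0,"rz": 0},
  {"dx": -0.4,"dy": -0.8,"dz": 0,"rx": 0,"ry": 0,"rz": 0},
  {"dx": -0.4,"dy": -0.8,"dz": 0,"rx": 0,"ry": 0,"rz": 0},
  {"dx": -0.36,"dy": -0.5,"dz": 0,"rx": 0,"ry": 0,"rz": 0},
], claw=60)

```text
t: 15.45
tcp_pos: [0.5048, -0.2158, 0.1238]
tool_rot: [0.895, 0.445, 0.007, 0.005]
force: [-0.4, -0.7, 0.5]
finger_gap: 0.597
gripper_force: 0.0
```

Emit:
move_arm([
  {"dx": 0,"dy": 0,"dz": -0.3,"rx": 0,"ry": 0,"rz": 0},
  {"dx": 0,"dy": 0,"dz": -0.3,"rx": 0,"ry": 0,"rz": 0},
  {"dx": 0,"dy": 0,"dz": -0.3,"rx": 0,"ry": 0,"rz": 0},
  {"dx": 0,"dy": 0,"dz": -0.3,"rx": 0,"ry": 0,"rz": 0},
  {"dx": 0,"dy": 0,"dz": -0.3,"rx": 0,"ry": 0,"rz": 0},
  {"dx": 0,"dy": 0,"dz": -0.3,"rx": 0,"ry": 0,"rz": 0},
  {"dx": 0,"dy": 0,"dz": -0.3,"rx": 0,"ry": 0,"rz": 0},
  {"dx": 0,"dy": 0,"dz": -0.3,"rx": 0,"ry": 0,"rz": 0},
  {"dx": 0,"dy": 0,"dz": 0,"rx": 0,"ry": 0,"rz": 0},
  {"dx": 0,"dy": 0,"dz": 0,"rx": 0,"ry": 0,"rz": 0},
])

```text
t: 16.7
tcp_pos: [0.5059, -0.2145, 0.0638]
tool_rot: [0.895, 0.446, 0.008, 0.005]
force: [0.0, -0.8, -0.0]
finger_gap: 0.6
gripper_force: 0.0
```

Emit:
move_arm([
  {"dx": 0,"dy": 0,"dz": -0.1,"rx": 0,"ry": 0,"rz": 0},
  {"dx": 0,"dy": 0,"dz": -0.1,"rx": 0,"ry": 0,"rz": 0},
  {"dx": 0,"dy": 0,"dz": 0,"rx": 0,"ry": 0,"rz": 0},
  {"dx": 0,"dy": 0,"dz": 0,"rx": 0,"ry": 0,"rz": 0},
  {"dx": 0,"dy": 0,"dz": 0,"rx": 0,"ry": 0,"rz": 0},
  {"dx": 0,"dy": 0,"dz": 0,"rx": 0,"ry": 0,"rz": 0},
  {"dx": 0,"dy": 0,"dz": 0,"rx": 0,"ry": 0,"rz": 0},
  {"dx": 0,"dy": 0,"dz": 0,"rx": 0,"ry": 0,"rz": 0},
  {"dx": 0,"dy": 0,"dz": 0,"rx": 0,"ry": 0,"rz": 0},
  {"dx": 0,"dy": 0,"dz": 0,"rx": 0,"ry": 0,"rz": 0},
], claw=0, newtons=50)

```text
t: 17.95
tcp_pos: [0.5056, -0.2142, 0.0592]
tool_rot: [0.895, 0.446, 0.008, 0.005]
force: [-0.8, 0.7, 5.0]
finger_gap: 0.194
gripper_force: 48.6
```

```bash
cat > st.py <<'E'
from h import *
H=np.array([.5945,-.173])
s=sensors.sense();p=s['tcp_pos'];d=p[:2]-H;r=np.hypot(*d);a=np.degrees(np.arctan2(d[1],d[0]))%360
u=d/r;tn=np.array([-u[1],u[0]]);f=s['force'][:2]
print('t%.2f'%s['t'],'p',p.round(4),'r%.4f a%.2f arc%.1fmm'%(r,a,np.radians(a-204.6)*100),'Ft%.2f Fr%.2f Fz%.1f'%(f@tn,f@u,s['force'][2]),'gap%.3f gf%.0f'%(s['finger_gap'],s['gripper_force']))
E
python3 st.py
```

```text
t17.95 p [ 0.5056 -0.2142  0.0592] r0.0980 a204.88 arc0.5mm Ft-0.99 Fr0.44 Fz5.0 gap0.194 gf49
```

The gripper holds the knob with gap 0.19. I'm starting to pull along the arc about the hub at (.596,−.172).

Emit:
move_arm([
  {"dx": 0.018,"dy": -0.036,"dz": 0,"rx": 0,"ry": 0,"rz": 0},
  {"dx": 0.018,"dy": -0.036,"dz": 0,"rx": 0,"ry": 0,"rz": 0},
  {"dx": 0.018,"dy": -0.036,"dz": 0,"rx": 0,"ry": 0,"rz": 0},
  {"dx": 0.018,"dy": -0.036,"dz": 0,"rx": 0,"ry": 0,"rz": 0},
  {"dx": 0.018,"dy": -0.036,"dz": 0,"rx": 0,"ry": 0,"rz": 0},
  {"dx": 0,"dy": 0,"dz": 0,"rx": 0,"ry": 0,"rz": 0},
  {"dx": 0,"dy": 0,"dz": 0,"rx": 0,"ry": 0,"rz": 0},
  {"dx": 0,"dy": 0,"dz": 0,"rx": 0,"ry": 0,"rz": 0},
  {"dx": 0,"dy": 0,"dz": 0,"rx": 0,"ry": 0,"rz": 0},
  {"dx": 0,"dy": 0,"dz": 0,"rx": 0,"ry": 0,"rz": 0},
])

```text
t: 19.2
tcp_pos: [0.507, -0.2173, 0.0592]
tool_rot: [0.895, 0.446, 0.007, 0.003]
force: [0.0, 3.6, 6.0]
finger_gap: 0.195
gripper_force: 48.7
```

```bash
sed -i 's/.5945,-.173/.5963,-.1721/;s/204.6/204.88/' st.py; cat >> st.py <<'E'
import sys
# commanded pose estimate: where to go for next steps (arc mm), from measured pose, on r=.1
for st in (3,4,5):
    b=np.radians(a)+st/100
    g=H+.1*np.array([np.cos(b),np.sin(b)])-p[:2];print(st,(g/.025).round(3))
E
python3 st.py
```

```text
t19.20 p [ 0.507  -0.2173  0.0592] r0.1001 a206.85 arc3.4mm Ft-3.21 Fr-1.67 Fz6.0 gap0.195 gf49
3 [ 0.058 -0.105]
4 [ 0.077 -0.14 ]
5 [ 0.097 -0.175]
```

Emit:
move_arm([
  {"dx": 0.019,"dy": -0.035,"dz": 0,"rx": 0,"ry": 0,"rz": 0},
  {"dx": 0.019,"dy": -0.035,"dz": 0,"rx": 0,"ry": 0,"rz": 0},
  {"dx": 0.019,"dy": -0.035,"dz": 0,"rx": 0,"ry": 0,"rz": 0},
  {"dx": 0.019,"dy": -0.035,"dz": 0,"rx": 0,"ry": 0,"rz": 0},
  {"dx": 0.019,"dy": -0.035,"dz": 0,"rx": 0,"ry": 0,"rz": 0},
  {"dx": 0,"dy": 0,"dz": 0,"rx": 0,"ry": 0,"rz": 0},
  {"dx": 0,"dy": 0,"dz": 0,"rx": 0,"ry": 0,"rz": 0},
  {"dx": 0,"dy": 0,"dz": 0,"rx": 0,"ry": 0,"rz": 0},
  {"dx": 0,"dy": 0,"dz": 0,"rx": 0,"ry": 0,"rz": 0},
  {"dx": 0,"dy": 0,"dz": 0,"rx": 0,"ry": 0,"rz": 0},
])

```text
t: 20.45
tcp_pos: [0.5093, -0.2216, 0.0592]
tool_rot: [0.895, 0.446, 0.007, 0.003]
force: [-2.0, 4.0, 7.4]
finger_gap: 0.193
gripper_force: 48.7
```

Emit:
move_arm([
  {"dx": 0.021,"dy": -0.034,"dz": 0,"rx": 0,"ry": 0,"rz": 0},
  {"dx": 0.021,"dy": -0.034,"dz": 0,"rx": 0,"ry": 0,"rz": 0},
  {"dx": 0.021,"dy": -0.034,"dz": 0,"rx": 0,"ry": 0,"rz": 0},
  {"dx": 0.021,"dy": -0.034,"dz": 0,"rx": 0,"ry": 0,"rz": 0},
  {"dx": 0.021,"dy": -0.034,"dz": 0,"rx": 0,"ry": 0,"rz": 0},
  {"dx": 0,"dy": 0,"dz": 0,"rx": 0,"ry": 0,"rz": 0},
  {"dx": 0,"dy": 0,"dz": 0,"rx": 0,"ry": 0,"rz": 0},
  {"dx": 0,"dy": 0,"dz": 0,"rx": 0,"ry": 0,"rz": 0},
  {"dx": 0,"dy": 0,"dz": 0,"rx": 0,"ry": 0,"rz": 0},
  {"dx": 0,"dy": 0,"dz": 0,"rx": 0,"ry": 0,"rz": 0},
])

```text
t: 21.7
tcp_pos: [0.5118, -0.2259, 0.0592]
tool_rot: [0.895, 0.446, 0.007, 0.003]
force: [-1.4, 4.3, 7.1]
finger_gap: 0.194
gripper_force: 48.7
```

```bash
python3 st.py
```

```text
t21.70 p [ 0.5118 -0.2259  0.0592] r0.1002 a212.46 arc13.2mm Ft-4.41 Fr-1.11 Fz7.1 gap0.194 gf49
3 [ 0.071 -0.097]
4 [ 0.094 -0.13 ]
5 [ 0.117 -0.163]
```

Emit:
move_arm([
  {"dx": 0.018,"dy": -0.027,"dz": 0,"rx": 0,"ry": 0,"rz": 0},
  {"dx": 0.018,"dy": -0.027,"dz": 0,"rx": 0,"ry": 0,"rz": 0},
  {"dx": 0.018,"dy": -0.027,"dz": 0,"rx": 0,"ry": 0,"rz": 0},
  {"dx": 0.018,"dy": -0.027,"dz": 0,"rx": 0,"ry": 0,"rz": 0},
  {"dx": 0.018,"dy": -0.027,"dz": 0,"rx": 0,"ry": 0,"rz": 0},
  {"dx": 0,"dy": 0,"dz": 0,"rx": 0,"ry": 0,"rz": 0},
  {"dx": 0,"dy": 0,"dz": 0,"rx": 0,"ry": 0,"rz": 0},
  {"dx": 0,"dy": 0,"dz": 0,"rx": 0,"ry": 0,"rz": 0},
  {"dx": 0,"dy": 0,"dz": 0,"rx": 0,"ry": 0,"rz": 0},
  {"dx": 0,"dy": 0,"dz": 0,"rx": 0,"ry": 0,"rz": 0},
])

```text
t: 22.95
tcp_pos: [0.5134, -0.2283, 0.0592]
tool_rot: [0.895, 0.446, 0.007, 0.002]
force: [-3.5, 5.6, 8.2]
finger_gap: 0.195
gripper_force: 48.8
```

Emit:
move_arm([
  {"dx": 0.019,"dy": -0.026,"dz": 0,"rx": 0,"ry": 0,"rz": 0},
  {"dx": 0.019,"dy": -0.026,"dz": 0,"rx": 0,"ry": 0,"rz": 0},
  {"dx": 0.019,"dy": -0.026,"dz": 0,"rx": 0,"ry": 0,"rz": 0},
  {"dx": 0.019,"dy": -0.026,"dz": 0,"rx": 0,"ry": 0,"rz": 0},
  {"dx": 0.019,"dy": -0.026,"dz": 0,"rx": 0,"ry": 0,"rz": 0},
  {"dx": 0,"dy": 0,"dz": 0,"rx": 0,"ry": 0,"rz": 0},
  {"dx": 0,"dy": 0,"dz": 0,"rx": 0,"ry": 0,"rz": 0},
  {"dx": 0,"dy": 0,"dz": 0,"rx": 0,"ry": 0,"rz": 0},
  {"dx": 0,"dy": 0,"dz": 0,"rx": 0,"ry": 0,"rz": 0},
  {"dx": 0,"dy": 0,"dz": 0,"rx": 0,"ry": 0,"rz": 0},
])

```text
t: 24.2
tcp_pos: [0.5161, -0.2322, 0.0592]
tool_rot: [0.895, 0.446, 0.007, 0.003]
force: [-2.9, 4.4, 7.1]
finger_gap: 0.197
gripper_force: 48.7
```

```bash
python3 st.py
```

```text
t24.20 p [ 0.5161 -0.2322  0.0592] r0.1002 a216.85 arc20.9mm Ft-5.30 Fr-0.31 Fz7.1 gap0.197 gf49
3 [ 0.08 -0.09]
4 [ 0.105 -0.121]
5 [ 0.13  -0.152]
```

Emit:
move_arm([
  {"dx": 0.015,"dy": -0.019,"dz": 0,"rx": 0,"ry": 0,"rz": 0},
  {"dx": 0.015,"dy": -0.019,"dz": 0,"rx": 0,"ry": 0,"rz": 0},
  {"dx": 0.015,"dy": -0.019,"dz": 0,"rx": 0,"ry": 0,"rz": 0},
  {"dx": 0.015,"dy": -0.019,"dz": 0,"rx": 0,"ry": 0,"rz": 0},
  {"dx": 0.015,"dy": -0.019,"dz": 0,"rx": 0,"ry": 0,"rz": 0},
  {"dx": 0,"dy": 0,"dz": 0,"rx": 0,"ry": 0,"rz": 0},
  {"dx": 0,"dy": 0,"dz": 0,"rx": 0,"ry": 0,"rz": 0},
  {"dx": 0,"dy": 0,"dz": 0,"rx": 0,"ry": 0,"rz": 0},
  {"dx": 0,"dy": 0,"dz": 0,"rx": 0,"ry": 0,"rz": 0},
  {"dx": 0,"dy": 0,"dz": 0,"rx": 0,"ry": 0,"rz": 0},
])

```text
t: 25.45
tcp_pos: [0.5182, -0.235, 0.0592]
tool_rot: [0.895, 0.446, 0.007, 0.003]
force: [-1.6, 3.4, 7.5]
finger_gap: 0.193
gripper_force: 48.6
```

Emit:
move_arm([
  {"dx": 0.016,"dy": -0.018,"dz": 0,"rx": 0,"ry": 0,"rz": 0},
  {"dx": 0.016,"dy": -0.018,"dz": 0,"rx": 0,"ry": 0,"rz": 0},
  {"dx": 0.016,"dy": -0.018,"dz": 0,"rx": 0,"ry": 0,"rz": 0},
  {"dx": 0.016,"dy": -0.018,"dz": 0,"rx": 0,"ry": 0,"rz": 0},
  {"dx": 0.016,"dy": -0.018,"dz": 0,"rx": 0,"ry": 0,"rz": 0},
  {"dx": 0,"dy": 0,"dz": 0,"rx": 0,"ry": 0,"rz": 0},
  {"dx": 0,"dy": 0,"dz": 0,"rx": 0,"ry": 0,"rz": 0},
  {"dx": 0,"dy": 0,"dz": 0,"rx": 0,"ry": 0,"rz": 0},
  {"dx": 0,"dy": 0,"dz": 0,"rx": 0,"ry": 0,"rz": 0},
  {"dx": 0,"dy": 0,"dz": 0,"rx": 0,"ry": 0,"rz": 0},
])

```text
t: 26.7
tcp_pos: [0.5205, -0.2377, 0.0593]
tool_rot: [0.895, 0.446, 0.007, 0.004]
force: [-1.8, 2.0, 6.7]
finger_gap: 0.194
gripper_force: 48.6
```

Emit:
move_arm([
  {"dx": 0.016,"dy": -0.017,"dz": 0,"rx": 0,"ry": 0,"rz": 0},
  {"dx": 0.016,"dy": -0.017,"dz": 0,"rx": 0,"ry": 0,"rz": 0},
  {"dx": 0.016,"dy": -0.017,"dz": 0,"rx": 0,"ry": 0,"rz": 0},
  {"dx": 0.016,"dy": -0.017,"dz": 0,"rx": 0,"ry": 0,"rz": 0},
  {"dx": 0.016,"dy": -0.017,"dz": 0,"rx": 0,"ry": 0,"rz": 0},
  {"dx": 0,"dy": 0,"dz": 0,"rx": 0,"ry": 0,"rz": 0},
  {"dx": 0,"dy": 0,"dz": 0,"rx": 0,"ry": 0,"rz": 0},
  {"dx": 0,"dy": 0,"dz": 0,"rx": 0,"ry": 0,"rz": 0},
  {"dx": 0,"dy": 0,"dz": 0,"rx": 0,"ry": 0,"rz": 0},
  {"dx": 0,"dy": 0,"dz": 0,"rx": 0,"ry": 0,"rz": 0},
])

```text
t: 27.95
tcp_pos: [0.5227, -0.2402, 0.0593]
tool_rot: [0.895, 0.446, 0.007, 0.004]
force: [-2.1, 1.1, 6.0]
finger_gap: 0.2
gripper_force: 48.6
```

```bash
python3 st.py
```

```text
t27.95 p [ 0.5227 -0.2402  0.0593] r0.1003 a222.77 arc31.2mm Ft-2.22 Fr0.80 Fz6.0 gap0.200 gf49
3 [ 0.09 -0.08]
4 [ 0.119 -0.108]
5 [ 0.147 -0.136]
```

Emit:
move_arm([
  {"dx": 0.017,"dy": -0.017,"dz": 0,"rx": 0,"ry": 0,"rz": 0},
  {"dx": 0.017,"dy": -0.017,"dz": 0,"rx": 0,"ry": 0,"rz": 0},
  {"dx": 0.017,"dy": -0.017,"dz": 0,"rx": 0,"ry": 0,"rz": 0},
  {"dx": 0.017,"dy": -0.017,"dz": 0,"rx": 0,"ry": 0,"rz": 0},
  {"dx": 0.017,"dy": -0.017,"dz": 0,"rx": 0,"ry": 0,"rz": 0},
  {"dx": 0,"dy": 0,"dz": 0,"rx": 0,"ry": 0,"rz": 0},
  {"dx": 0,"dy": 0,"dz": 0,"rx": 0,"ry": 0,"rz": 0},
  {"dx": 0,"dy": 0,"dz": 0,"rx": 0,"ry": 0,"rz": 0},
  {"dx": 0,"dy": 0,"dz": 0,"rx": 0,"ry": 0,"rz": 0},
  {"dx": 0,"dy": 0,"dz": 0,"rx": 0,"ry": 0,"rz": 0},
])

```text
t: 29.2
tcp_pos: [0.524, -0.2416, 0.0592]
tool_rot: [0.895, 0.446, 0.007, 0.003]
force: [-3.3, 2.3, 7.6]
finger_gap: 0.195
gripper_force: 48.7
```

Emit:
move_arm([
  {"dx": 0.017,"dy": -0.016,"dz": 0,"rx": 0,"ry": 0,"rz": 0},
  {"dx": 0.017,"dy": -0.016,"dz": 0,"rx": 0,"ry": 0,"rz": 0},
  {"dx": 0.017,"dy": -0.016,"dz": 0,"rx": 0,"ry": 0,"rz": 0},
  {"dx": 0.017,"dy": -0.016,"dz": 0,"rx": 0,"ry": 0,"rz": 0},
  {"dx": 0.017,"dy": -0.016,"dz": 0,"rx": 0,"ry": 0,"rz": 0},
  {"dx": 0,"dy": 0,"dz": 0,"rx": 0,"ry": 0,"rz": 0},
  {"dx": 0,"dy": 0,"dz": 0,"rx": 0,"ry": 0,"rz": 0},
  {"dx": 0,"dy": 0,"dz": 0,"rx": 0,"ry": 0,"rz": 0},
  {"dx": 0,"dy": 0,"dz": 0,"rx": 0,"ry": 0,"rz": 0},
  {"dx": 0,"dy": 0,"dz": 0,"rx": 0,"ry": 0,"rz": 0},
])

```text
t: 30.45
tcp_pos: [0.5253, -0.243, 0.0592]
tool_rot: [0.895, 0.446, 0.006, 0.002]
force: [-5.0, 2.5, 9.6]
finger_gap: 0.197
gripper_force: 48.9
```

```bash
python3 st.py
```

```text
t30.45 p [ 0.5253 -0.243   0.0592] r0.1003 a224.99 arc35.1mm Ft-5.32 Fr1.72 Fz9.6 gap0.197 gf49
3 [ 0.096 -0.074]
4 [ 0.125 -0.101]
5 [ 0.154 -0.128]
```

Emit:
move_arm([
  {"dx": 0.024,"dy": -0.021,"dz": 0,"rx": 0,"ry": 0,"rz": 0},
  {"dx": 0.024,"dy": -0.021,"dz": 0,"rx": 0,"ry": 0,"rz": 0},
  {"dx": 0.024,"dy": -0.021,"dz": 0,"rx": 0,"ry": 0,"rz": 0},
  {"dx": 0.024,"dy": -0.021,"dz": 0,"rx": 0,"ry": 0,"rz": 0},
  {"dx": 0.024,"dy": -0.021,"dz": 0,"rx": 0,"ry": 0,"rz": 0},
  {"dx": 0,"dy": 0,"dz": 0,"rx": 0,"ry": 0,"rz": 0},
  {"dx": 0,"dy": 0,"dz": 0,"rx": 0,"ry": 0,"rz": 0},
  {"dx": 0,"dy": 0,"dz": 0,"rx": 0,"ry": 0,"rz": 0},
  {"dx": 0,"dy": 0,"dz": 0,"rx": 0,"ry": 0,"rz": 0},
  {"dx": 0,"dy": 0,"dz": 0,"rx": 0,"ry": 0,"rz": 0},
])

```text
t: 31.7
tcp_pos: [0.5284, -0.2459, 0.0592]
tool_rot: [0.895, 0.446, 0.006, 0.002]
force: [-5.7, 1.8, 8.5]
finger_gap: 0.195
gripper_force: 48.9
```

Emit:
move_arm([
  {"dx": 0.025,"dy": -0.021,"dz": 0,"rx": 0,"ry": 0,"rz": 0},
  {"dx": 0.025,"dy": -0.021,"dz": 0,"rx": 0,"ry": 0,"rz": 0},
  {"dx": 0.025,"dy": -0.021,"dz": 0,"rx": 0,"ry": 0,"rz": 0},
  {"dx": 0.025,"dy": -0.021,"dz": 0,"rx": 0,"ry": 0,"rz": 0},
  {"dx": 0.025,"dy": -0.021,"dz": 0,"rx": 0,"ry": 0,"rz": 0},
  {"dx": 0,"dy": 0,"dz": 0,"rx": 0,"ry": 0,"rz": 0},
  {"dx": 0,"dy": 0,"dz": 0,"rx": 0,"ry": 0,"rz": 0},
  {"dx": 0,"dy": 0,"dz": 0,"rx": 0,"ry": 0,"rz": 0},
  {"dx": 0,"dy": 0,"dz": 0,"rx": 0,"ry": 0,"rz": 0},
  {"dx": 0,"dy": 0,"dz": 0,"rx": 0,"ry": 0,"rz": 0},
])

```text
t: 32.95
tcp_pos: [0.532, -0.2492, 0.0593]
tool_rot: [0.895, 0.446, 0.006, 0.003]
force: [-4.7, 1.9, 7.7]
finger_gap: 0.192
gripper_force: 48.7
```

Emit:
move_arm([
  {"dx": 0.025,"dy": -0.02,"dz": 0,"rx": 0,"ry": 0,"rz": 0},
  {"dx": 0.025,"dy": -0.02,"dz": 0,"rx": 0,"ry": 0,"rz": 0},
  {"dx": 0.025,"dy": -0.02,"dz": 0,"rx": 0,"ry": 0,"rz": 0},
  {"dx": 0.025,"dy": -0.02,"dz": 0,"rx": 0,"ry": 0,"rz": 0},
  {"dx": 0.025,"dy": -0.02,"dz": 0,"rx": 0,"ry": 0,"rz": 0},
  {"dx": 0,"dy": 0,"dz": 0,"rx": 0,"ry": 0,"rz": 0},
  {"dx": 0,"dy": 0,"dz": 0,"rx": 0,"ry": 0,"rz": 0},
  {"dx": 0,"dy": 0,"dz": 0,"rx": 0,"ry": 0,"rz": 0},
  {"dx": 0,"dy": 0,"dz": 0,"rx": 0,"ry": 0,"rz": 0},
  {"dx": 0,"dy": 0,"dz": 0,"rx": 0,"ry": 0,"rz": 0},
])

```text
t: 34.2
tcp_pos: [0.5357, -0.2522, 0.0593]
tool_rot: [0.895, 0.446, 0.007, 0.004]
force: [-2.8, 1.3, 6.6]
finger_gap: 0.19
gripper_force: 48.6
```

```bash
python3 st.py
```

```text
t34.20 p [ 0.5357 -0.2522  0.0593] r0.1004 a232.90 arc48.9mm Ft-3.01 Fr0.67 Fz6.6 gap0.190 gf49
3 [ 0.106 -0.058]
4 [ 0.139 -0.081]
5 [ 0.172 -0.104]
```

Emit:
move_arm([
  {"dx": 0.026,"dy": -0.019,"dz": 0,"rx": 0,"ry": 0,"rz": 0},
  {"dx": 0.026,"dy": -0.019,"dz": 0,"rx": 0,"ry": 0,"rz": 0},
  {"dx": 0.026,"dy": -0.019,"dz": 0,"rx": 0,"ry": 0,"rz": 0},
  {"dx": 0.026,"dy": -0.019,"dz": 0,"rx": 0,"ry": 0,"rz": 0},
  {"dx": 0.026,"dy": -0.019,"dz": 0,"rx": 0,"ry": 0,"rz": 0},
  {"dx": 0,"dy": 0,"dz": 0,"rx": 0,"ry": 0,"rz": 0},
  {"dx": 0,"dy": 0,"dz": 0,"rx": 0,"ry": 0,"rz": 0},
  {"dx": 0,"dy": 0,"dz": 0,"rx": 0,"ry": 0,"rz": 0},
  {"dx": 0,"dy": 0,"dz": 0,"rx": 0,"ry": 0,"rz": 0},
  {"dx": 0,"dy": 0,"dz": 0,"rx": 0,"ry": 0,"rz": 0},
])

```text
t: 35.45
tcp_pos: [0.5385, -0.2543, 0.0593]
tool_rot: [0.895, 0.446, 0.006, 0.003]
force: [-3.3, 1.4, 8.9]
finger_gap: 0.197
gripper_force: 48.7
```

Emit:
move_arm([
  {"dx": 0.027,"dy": -0.018,"dz": 0,"rx": 0,"ry": 0,"rz": 0},
  {"dx": 0.027,"dy": -0.018,"dz": 0,"rx": 0,"ry": 0,"rz": 0},
  {"dx": 0.027,"dy": -0.018,"dz": 0,"rx": 0,"ry": 0,"rz": 0},
  {"dx": 0.027,"dy": -0.018,"dz": 0,"rx": 0,"ry": 0,"rz": 0},
  {"dx": 0.027,"dy": -0.018,"dz": 0,"rx": 0,"ry": 0,"rz": 0},
  {"dx": 0,"dy": 0,"dz": 0,"rx": 0,"ry": 0,"rz": 0},
  {"dx": 0,"dy": 0,"dz": 0,"rx": 0,"ry": 0,"rz": 0},
  {"dx": 0,"dy": 0,"dz": 0,"rx": 0,"ry": 0,"rz": 0},
  {"dx": 0,"dy": 0,"dz": 0,"rx": 0,"ry": 0,"rz": 0},
  {"dx": 0,"dy": 0,"dz": 0,"rx": 0,"ry": 0,"rz": 0},
])

```text
t: 36.7
tcp_pos: [0.5409, -0.2559, 0.0592]
tool_rot: [0.895, 0.446, 0.006, 0.002]
force: [-6.0, 2.0, 9.3]
finger_gap: 0.194
gripper_force: 49.0
```

Emit:
move_arm([
  {"dx": 0.028,"dy": -0.016,"dz": 0,"rx": 0,"ry": 0,"rz": 0},
  {"dx": 0.028,"dy": -0.016,"dz": 0,"rx": 0,"ry": 0,"rz": 0},
  {"dx": 0.028,"dy": -0.016,"dz": 0,"rx": 0,"ry": 0,"rz": 0},
  {"dx": 0.028,"dy": -0.016,"dz": 0,"rx": 0,"ry": 0,"rz": 0},
  {"dx": 0.028,"dy": -0.016,"dz": 0,"rx": 0,"ry": 0,"rz": 0},
  {"dx": 0,"dy": 0,"dz": 0,"rx": 0,"ry": 0,"rz": 0},
  {"dx": 0,"dy": 0,"dz": 0,"rx": 0,"ry": 0,"rz": 0},
  {"dx": 0,"dy": 0,"dz": 0,"rx": 0,"ry": 0,"rz": 0},
  {"dx": 0,"dy": 0,"dz": 0,"rx": 0,"ry": 0,"rz": 0},
  {"dx": 0,"dy": 0,"dz": 0,"rx": 0,"ry": 0,"rz": 0},
])

```text
t: 37.95
tcp_pos: [0.5446, -0.2583, 0.0592]
tool_rot: [0.895, 0.446, 0.006, 0.003]
force: [-6.5, 1.3, 8.2]
finger_gap: 0.19
gripper_force: 48.9
```

```bash
python3 st.py
```

```text
t37.95 p [ 0.5446 -0.2583  0.0592] r0.1005 a239.05 arc59.6mm Ft-6.23 Fr2.17 Fz8.2 gap0.190 gf49
3 [ 0.114 -0.043]
4 [ 0.149 -0.062]
5 [ 0.184 -0.081]
```

Emit:
move_arm([
  {"dx": 0.028,"dy": -0.016,"dz": 0,"rx": 0,"ry": 0,"rz": 0},
  {"dx": 0.028,"dy": -0.016,"dz": 0,"rx": 0,"ry": 0,"rz": 0},
  {"dx": 0.028,"dy": -0.016,"dz": 0,"rx": 0,"ry": 0,"rz": 0},
  {"dx": 0.028,"dy": -0.016,"dz": 0,"rx": 0,"ry": 0,"rz": 0},
  {"dx": 0.028,"dy": -0.016,"dz": 0,"rx": 0,"ry": 0,"rz": 0},
  {"dx": 0,"dy": 0,"dz": 0,"rx": 0,"ry": 0,"rz": 0},
  {"dx": 0,"dy": 0,"dz": 0,"rx": 0,"ry": 0,"rz": 0},
  {"dx": 0,"dy": 0,"dz": 0,"rx": 0,"ry": 0,"rz": 0},
  {"dx": 0,"dy": 0,"dz": 0,"rx": 0,"ry": 0,"rz": 0},
  {"dx": 0,"dy": 0,"dz": 0,"rx": 0,"ry": 0,"rz": 0},
])

```text
t: 39.2
tcp_pos: [0.5488, -0.2607, 0.0593]
tool_rot: [0.895, 0.446, 0.006, 0.003]
force: [-4.5, 0.7, 7.7]
finger_gap: 0.197
gripper_force: 48.7
```

Emit:
move_arm([
  {"dx": 0.029,"dy": -0.015,"dz": 0,"rx": 0,"ry": 0,"rz": 0},
  {"dx": 0.029,"dy": -0.015,"dz": 0,"rx": 0,"ry": 0,"rz": 0},
  {"dx": 0.029,"dy": -0.015,"dz": 0,"rx": 0,"ry": 0,"rz": 0},
  {"dx": 0.029,"dy": -0.015,"dz": 0,"rx": 0,"ry": 0,"rz": 0},
  {"dx": 0.029,"dy": -0.015,"dz": 0,"rx": 0,"ry": 0,"rz": 0},
  {"dx": 0,"dy": 0,"dz": 0,"rx": 0,"ry": 0,"rz": 0},
  {"dx": 0,"dy": 0,"dz": 0,"rx": 0,"ry": 0,"rz": 0},
  {"dx": 0,"dy": 0,"dz": 0,"rx": 0,"ry": 0,"rz": 0},
  {"dx": 0,"dy": 0,"dz": 0,"rx": 0,"ry": 0,"rz": 0},
  {"dx": 0,"dy": 0,"dz": 0,"rx": 0,"ry": 0,"rz": 0},
])

```text
t: 40.45
tcp_pos: [0.553, -0.2629, 0.0593]
tool_rot: [0.895, 0.446, 0.007, 0.004]
force: [-4.1, -0.1, 4.8]
finger_gap: 0.196
gripper_force: 48.6
```

Emit:
move_arm([
  {"dx": 0.03,"dy": -0.013,"dz": 0,"rx": 0,"ry": 0,"rz": 0},
  {"dx": 0.03,"dy": -0.013,"dz": 0,"rx": 0,"ry": 0,"rz": 0},
  {"dx": 0.03,"dy": -0.013,"dz": 0,"rx": 0,"ry": 0,"rz": 0},
  {"dx": 0.03,"dy": -0.013,"dz": 0,"rx": 0,"ry": 0,"rz": 0},
  {"dx": 0.03,"dy": -0.013,"dz": 0,"rx": 0,"ry": 0,"rz": 0},
  {"dx": 0,"dy": 0,"dz": 0,"rx": 0,"ry": 0,"rz": 0},
  {"dx": 0,"dy": 0,"dz": 0,"rx": 0,"ry": 0,"rz": 0},
  {"dx": 0,"dy": 0,"dz": 0,"rx": 0,"ry": 0,"rz": 0},
  {"dx": 0,"dy": 0,"dz": 0,"rx": 0,"ry": 0,"rz": 0},
  {"dx": 0,"dy": 0,"dz": 0,"rx": 0,"ry": 0,"rz": 0},
])

```text
t: 41.7
tcp_pos: [0.5561, -0.2644, 0.0593]
tool_rot: [0.895, 0.446, 0.006, 0.003]
force: [-4.8, -0.7, 7.3]
finger_gap: 0.196
gripper_force: 48.7
```

```bash
python3 st.py
```

```text
t41.70 p [ 0.5561 -0.2644  0.0593] r0.1007 a246.46 arc72.6mm Ft-4.18 Fr2.54 Fz7.3 gap0.196 gf49
3 [ 0.121 -0.022]
4 [ 0.159 -0.036]
5 [ 0.196 -0.051]
```

Emit:
move_arm([
  {"dx": 0.03,"dy": -0.013,"dz": 0,"rx": 0,"ry": 0,"rz": 0},
  {"dx": 0.03,"dy": -0.013,"dz": 0,"rx": 0,"ry": 0,"rz": 0},
  {"dx": 0.03,"dy": -0.013,"dz": 0,"rx": 0,"ry": 0,"rz": 0},
  {"dx": 0.03,"dy": -0.013,"dz": 0,"rx": 0,"ry": 0,"rz": 0},
  {"dx": 0.03,"dy": -0.013,"dz": 0,"rx": 0,"ry": 0,"rz": 0},
  {"dx": 0,"dy": 0,"dz": 0,"rx": 0,"ry": 0,"rz": 0},
  {"dx": 0,"dy": 0,"dz": 0,"rx": 0,"ry": 0,"rz": 0},
  {"dx": 0,"dy": 0,"dz": 0,"rx": 0,"ry": 0,"rz": 0},
  {"dx": 0,"dy": 0,"dz": 0,"rx": 0,"ry": 0,"rz": 0},
  {"dx": 0,"dy": 0,"dz": 0,"rx": 0,"ry": 0,"rz": 0},
])

```text
t: 42.95
tcp_pos: [0.5588, -0.2655, 0.0593]
tool_rot: [0.895, 0.446, 0.005, 0.002]
force: [-6.9, 0.4, 9.3]
finger_gap: 0.197
gripper_force: 49.0
```

Emit:
move_arm([
  {"dx": 0.03,"dy": -0.012,"dz": 0,"rx": 0,"ry": 0,"rz": 0},
  {"dx": 0.03,"dy": -0.012,"dz": 0,"rx": 0,"ry": 0,"rz": 0},
  {"dx": 0.03,"dy": -0.012,"dz": 0,"rx": 0,"ry": 0,"rz": 0},
  {"dx": 0.03,"dy": -0.012,"dz": 0,"rx": 0,"ry": 0,"rz": 0},
  {"dx": 0.03,"dy": -0.012,"dz": 0,"rx": 0,"ry": 0,"rz": 0},
  {"dx": 0,"dy": 0,"dz": 0,"rx": 0,"ry": 0,"rz": 0},
  {"dx": 0,"dy": 0,"dz": 0,"rx": 0,"ry": 0,"rz": 0},
  {"dx": 0,"dy": 0,"dz": 0,"rx": 0,"ry": 0,"rz": 0},
  {"dx": 0,"dy": 0,"dz": 0,"rx": 0,"ry": 0,"rz": 0},
  {"dx": 0,"dy": 0,"dz": 0,"rx": 0,"ry": 0,"rz": 0},
])

```text
t: 44.2
tcp_pos: [0.5631, -0.2672, 0.0593]
tool_rot: [0.895, 0.446, 0.006, 0.003]
force: [-5.8, 0.7, 8.2]
finger_gap: 0.195
gripper_force: 48.8
```

Emit:
move_arm([
  {"dx": 0.031,"dy": -0.011,"dz": 0,"rx": 0,"ry": 0,"rz": 0},
  {"dx": 0.031,"dy": -0.011,"dz": 0,"rx": 0,"ry": 0,"rz": 0},
  {"dx": 0.031,"dy": -0.011,"dz": 0,"rx": 0,"ry": 0,"rz": 0},
  {"dx": 0.031,"dy": -0.011,"dz": 0,"rx": 0,"ry": 0,"rz": 0},
  {"dx": 0.031,"dy": -0.011,"dz": 0,"rx": 0,"ry": 0,"rz": 0},
  {"dx": 0,"dy": 0,"dz": 0,"rx": 0,"ry": 0,"rz": 0},
  {"dx": 0,"dy": 0,"dz": 0,"rx": 0,"ry": 0,"rz": 0},
  {"dx": 0,"dy": 0,"dz": 0,"rx": 0,"ry": 0,"rz": 0},
  {"dx": 0,"dy": 0,"dz": 0,"rx": 0,"ry": 0,"rz": 0},
  {"dx": 0,"dy": 0,"dz": 0,"rx": 0,"ry": 0,"rz": 0},
])

```text
t: 45.45
tcp_pos: [0.5676, -0.2686, 0.0593]
tool_rot: [0.895, 0.446, 0.006, 0.003]
force: [-4.3, 1.1, 7.7]
finger_gap: 0.195
gripper_force: 48.8
```

```bash
python3 st.py
```

```text
t45.45 p [ 0.5676 -0.2686  0.0593] r0.1007 a253.42 arc84.7mm Ft-4.48 Fr0.20 Fz7.7 gap0.195 gf49
3 [ 0.124 -0.004]
4 [ 0.163 -0.014]
5 [ 0.201 -0.024]
```

Emit:
move_arm([
  {"dx": 0.031,"dy": -0.008,"dz": 0,"rx": 0,"ry": 0,"rz": 0},
  {"dx": 0.031,"dy": -0.008,"dz": 0,"rx": 0,"ry": 0,"rz": 0},
  {"dx": 0.031,"dy": -0.008,"dz": 0,"rx": 0,"ry": 0,"rz": 0},
  {"dx": 0.031,"dy": -0.008,"dz": 0,"rx": 0,"ry": 0,"rz": 0},
  {"dx": 0.031,"dy": -0.008,"dz": 0,"rx": 0,"ry": 0,"rz": 0},
  {"dx": 0,"dy": 0,"dz": 0,"rx": 0,"ry": 0,"rz": 0},
  {"dx": 0,"dy": 0,"dz": 0,"rx": 0,"ry": 0,"rz": 0},
  {"dx": 0,"dy": 0,"dz": 0,"rx": 0,"ry": 0,"rz": 0},
  {"dx": 0,"dy": 0,"dz": 0,"rx": 0,"ry": 0,"rz": 0},
  {"dx": 0,"dy": 0,"dz": 0,"rx": 0,"ry": 0,"rz": 0},
])

```text
t: 46.7
tcp_pos: [0.572, -0.2699, 0.0593]
tool_rot: [0.895, 0.446, 0.007, 0.004]
force: [-3.9, 1.0, 5.4]
finger_gap: 0.193
gripper_force: 48.7
```

Emit:
move_arm([
  {"dx": 0.024,"dy": -0.005,"dz": 0,"rx": 0,"ry": 0,"rz": 0},
  {"dx": 0.024,"dy": -0.005,"dz": 0,"rx": 0,"ry": 0,"rz": 0},
  {"dx": 0.024,"dy": -0.005,"dz": 0,"rx": 0,"ry": 0,"rz": 0},
  {"dx": 0.024,"dy": -0.005,"dz": 0,"rx": 0,"ry": 0,"rz": 0},
  {"dx": 0.024,"dy": -0.005,"dz": 0,"rx": 0,"ry": 0,"rz": 0},
  {"dx": 0,"dy": 0,"dz": 0,"rx": 0,"ry": 0,"rz": 0},
  {"dx": 0,"dy": 0,"dz": 0,"rx": 0,"ry": 0,"rz": 0},
  {"dx": 0,"dy": 0,"dz": 0,"rx": 0,"ry": 0,"rz": 0},
  {"dx": 0,"dy": 0,"dz": 0,"rx": 0,"ry": 0,"rz": 0},
  {"dx": 0,"dy": 0,"dz": 0,"rx": 0,"ry": 0,"rz": 0},
])

```text
t: 47.95
tcp_pos: [0.5746, -0.2705, 0.0593]
tool_rot: [0.895, 0.446, 0.006, 0.004]
force: [-3.5, -0.0, 6.9]
finger_gap: 0.199
gripper_force: 48.7
```

```bash
python3 st.py
```

```text
t47.95 p [ 0.5746 -0.2705  0.0593] r0.1008 a257.56 arc91.9mm Ft-3.46 Fr0.77 Fz6.9 gap0.199 gf49
3 [0.125 0.008]
4 [0.164 0.   ]
5 [ 0.203 -0.007]
```

Emit:
move_arm([
  {"dx": 0.024,"dy": -0.003,"dz": 0,"rx": 0,"ry": 0,"rz": 0},
  {"dx": 0.024,"dy": -0.003,"dz": 0,"rx": 0,"ry": 0,"rz": 0},
  {"dx": 0.024,"dy": -0.003,"dz": 0,"rx": 0,"ry": 0,"rz": 0},
  {"dx": 0.024,"dy": -0.003,"dz": 0,"rx": 0,"ry": 0,"rz": 0},
  {"dx": 0.024,"dy": -0.003,"dz": 0,"rx": 0,"ry": 0,"rz": 0},
  {"dx": 0,"dy": 0,"dz": 0,"rx": 0,"ry": 0,"rz": 0},
  {"dx": 0,"dy": 0,"dz": 0,"rx": 0,"ry": 0,"rz": 0},
  {"dx": 0,"dy": 0,"dz": 0,"rx": 0,"ry": 0,"rz": 0},
  {"dx": 0,"dy": 0,"dz": 0,"rx": 0,"ry": 0,"rz": 0},
  {"dx": 0,"dy": 0,"dz": 0,"rx": 0,"ry": 0,"rz": 0},
])

```text
t: 49.2
tcp_pos: [0.5768, -0.271, 0.0593]
tool_rot: [0.895, 0.446, 0.006, 0.003]
force: [-6.1, -0.5, 8.5]
finger_gap: 0.196
gripper_force: 48.8
```

```bash
python3 st.py
```

```text
t49.20 p [ 0.5768 -0.271   0.0593] r0.1008 a258.86 arc94.2mm Ft-5.87 Fr1.62 Fz8.5 gap0.196 gf49
3 [0.124 0.011]
4 [0.164 0.005]
5 [ 0.204 -0.001]
```

Emit:
move_arm([
  {"dx": 0.02,"dy": -0.002,"dz": 0,"rx": 0,"ry": 0,"rz": 0},
  {"dx": 0.02,"dy": -0.002,"dz": 0,"rx": 0,"ry": 0,"rz": 0},
  {"dx": 0.02,"dy": -0.002,"dz": 0,"rx": 0,"ry": 0,"rz": 0},
  {"dx": 0.02,"dy": -0.002,"dz": 0,"rx": 0,"ry": 0,"rz": 0},
  {"dx": 0,"dy": 0,"dz": 0,"rx": 0,"ry": 0,"rz": 0},
  {"dx": 0,"dy": 0,"dz": 0,"rx": 0,"ry": 0,"rz": 0},
  {"dx": 0,"dy": 0,"dz": 0,"rx": 0,"ry": 0,"rz": 0},
  {"dx": 0,"dy": 0,"dz": 0,"rx": 0,"ry": 0,"rz": 0},
  {"dx": 0,"dy": 0,"dz": 0,"rx": 0,"ry": 0,"rz": 0},
  {"dx": 0,"dy": 0,"dz": 0,"rx": 0,"ry": 0,"rz": 0},
])

```text
t: 50.45
tcp_pos: [0.5783, -0.2713, 0.0593]
tool_rot: [0.895, 0.446, 0.005, 0.003]
force: [-6.8, -0.9, 8.5]
finger_gap: 0.194
gripper_force: 48.9
```

```bash
python3 st.py
```

```text
t50.45 p [ 0.5783 -0.2713  0.0593] r0.1008 a259.73 arc95.7mm Ft-6.53 Fr2.14 Fz8.5 gap0.194 gf49
3 [0.124 0.012]
4 [0.164 0.006]
5 [0.203 0.001]
```

The pull jumped from 3.5 to 6.5 N for click four at about 93 mm of arc. The previous clicks came at about 32, 53 and 73 mm, so the count holds, and I'm handing in while still holding the knob.

```bash
python3 -c "
from station import order
print(order.sign_off())"
```

```text
the job is handed in; nothing more can be done
None
```

The hasp is flat over the catch, and the lever is in its fourth click with the gripper still holding the knob; I handed the job in at about 50 s, and no verdict came back.

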